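# Dial the thumbwheel code and draw the bolt of the lock case

## Robot

A 7-joint arm with a two-finger parallel gripper is mounted at the origin on a cart in front of the work surface, level with it; the furniture and walls round the work are solid. World frame = base frame: x ahead of the robot, y to its left, z up, the work surface at z = 0. Lengths are in mm, angles in rad, forces in N, time in s.
With the tool pointing down it reaches from about 425 to 825 mm from the base axis. Payload 3.6 kg.
Tool frame: the origin (TCP) lies midway between the tips of the shut fingers; the grasp point (between the pads) lies 19 mm behind it; z points along the fingers, y is the line along which they close (so a half turn about z gives the same grasp; the last joint's range is limited). The gripper opens to 85 mm and grips with 20 to 120 N. Pads are 22 mm wide; open, the fingers measure 114 mm over their backs; the gripper's body (76 mm by 85 mm) begins 54 mm behind the grasp point. The pads swing forward as they close: fully open they stand 13 mm farther back than shut.
Start: joints at [1.234, 0.615, -0.013, 1.423, 0.008, 1.103, -0.04], TCP at [198.176, -619.023, 231.297] pointing down, gripper open.
Joint ranges: [-3.12, 3.12], [-0.3, 2.06], [-1.34, 1.32], [0.26, 2.42], [-1.36, 4.5], [0.01, 1.98], [-2.84, 2.84]. Speed limits (rad/s): [2.79, 2.79, 3.14, 3.14, 3.14, 3.14, 3.14].

## Interface

Orientations are given as a unit quaternion [x, y, z, w].
In Python, from station import get_state, eyes, r, outline_of gives the robot as it stands. The module is installed in compiled form; this text tells all that it offers.
- The arm moves only by the shell command python3 -m crank 'ROWS' [OPENING]. ROWS is text: rows parted by semicolons, each of 6 numbers parted by spaces: the shift along the tool's x, y, z as a fraction of full scale, then the turn, a rotation vector about the tool's x, y, z as a fraction of full scale. In form: dx dy dz rx ry rz; .... A call has exactly 10 rows; each row shifts and turns the commanded pose from where the row before left it, along the tool's axes as they then stand; what a row does not reach is not made up. Full scale, the value 1, is 0.1 m for a shift and 2 pi rad for a turn. A row lasts 1/8 s, in which the tool goes at most 62.5 mm and 10.7 degrees, less where a joint would pass 70% of its speed; a pose out of reach is approached as far as the arm can. A call with a number of a shift or a turn outside -1 to 1 is refused whole. A call with a gripper value outside its range is refused whole. OPENING is the closure, from -1 (fully open) to 1 (shut), set as the call begins (- or left out, the last holds). The fingers move at their own pace and stop on an object; the grip force is fixed at half the most. Time passes only in rows, so rows that do not move let the fingers close, or fill a call up. It gives the time, the measured TCP pose, the force, the opening and the grip force at its end, in the units of the state.
- get_state(): the state, without advancing time (a new reading comes with each control period).
- eyes.snapshot(name): name is "scene" or "top" or "wrist"; returns the picture (420x560x3 uint8, red, green, blue); there is no depth.
- eyes.get_calibration(name): a dict with "mtx" (3x3 intrinsics, pixels), "distortion" ([k1, k2, p1, p2, k3] as OpenCV has them; the pictures are not rectified), "rvec" (rotation vector, rad) and "tvec" (3), from world to camera coordinates, as OpenCV has them. Camera axes: x right, y down, z forward; pixel columns grow to the right and rows downward; lengths in mm; the calibration is good to about 2 mm. A picture is of the moment at which its call begins: read the wrist's pose just before it. get_calibration takes no time and is no camera call; for the wrist camera it gives the pose at the moment of the call.
- r.job_done(): hands the job in; it is judged then, once.
Trained networks look in the newest picture that a camera, given by its name, has taken for a name from the list of things; names that differ only in an ending like _2 or _b are one class to them, and where a whole thing is asked for, a point or a joint stands for the part that bears it (a point fixed in the world has none). Each returns a list of dicts, best first, with "conf" (0 to 1); they miss things now and then, are a little off and sometimes report something else, mostly with a low value. They report only what shows in the picture. A call takes as long as a camera call.
- outline_of(camera, name): "mask" (420x560 bool, what is visible of it) and "extent" ([left, top, width, height] in pixels, round what is visible of it).
The state is a dict: "t": time; "joints": joint angles; "dq": joint speeds; "joint_torque": joint torques, N m; "eef_pos": TCP position; "orientation": TCP orientation; "force": force on the tool from outside, world axes, zero at the start; "wrist_torque": the same for the moment, N m; "gripper_width": opening from 0.0 (shut) to 1.0 (fully open); "finger_force": force on a finger pad.
Only numpy, scipy, OpenCV 4.12 (cv2) and the standard library are available. Lean on these libraries where they do the work, as an engineer would, in place of code of your own. Each camera call takes 0.05 s, during which the arm holds its last target. There are 200 camera calls.

## Task

Unlock the blue lock case: roll its three thumbwheels until the code 4 - 2 - 5 (in pips, from left to right as seen from the robot) stands centred between the red marks, and only then draw the bolt by its red knob fully to the left, and let go. Press and push gently, never force the wheels or the bolt, and leave the loose things round the lock where they are.

Things in the scene. Friction and masses are not known exactly. Their poses are not given: they have to be found in the camera images.
- lock: blue lock case on a dark steel stand, fixed to the bench. Origin: centre of the underside of the base plate (200 mm wide, x = -80 to +110 mm of its frame, 10 mm high, on the bench); z up, x away from the side with the wheels, y to the left as one faces the wheels. Highest point (yellow guard) about 180 mm above the bench.
- panel: the lock's sloped face, 140 x 204 mm, tilted 40 degrees from level, facing the lock's -x side. Origin: on the face, in the middle of the row of wheels, at (0, 0, 95) mm of the lock; x points up the slope (face from -78 to +62 mm), y left along the row, z out of the face at right angles (the way to come at the wheels).
- guard_lip (a point): middle of the free edge of the yellow sheet-metal chip guard, at panel (38, 0, 62) mm. The guard stands out of the face at panel x = 50 to 54 mm over its whole width; its lip (z 58 to 62 mm) reaches back over the face to x = 38 mm, so that the wheels cannot be reached straight from above.
- bolt (a joint): travel of the bolt: 0 = locked, 0.030 m = fully drawn (panel +y, to the left). It needs about 2 to 3 N. Hidden gates in the wheels stop it after about 5 mm unless all three wheels are within about 0.23 rad of their code digit.
- bolt_knob (a point): top centre of the bolt's red knob, a post of diameter 16 mm that stands out of the face to z = 34 mm; locked, it is at panel (-56, 0, 34) mm. It moves with the bolt. Below it runs the steel bolt rod, up to 12 mm out of the face, in fixed guides 14 mm high at panel y = -86, -32 and +62 mm (8 mm long, 16 mm wide).
- wheel_left (a joint): angle of the left wheel (rad), endless, held by friction alone (about 1.5 N at the rim), no click stops; it may stand between digits. Grows as the outer side rolls up the slope (panel +x). Six digits, groups of 1 to 6 black pips parted by blue lines, 60 degrees apart: at 0 digit 1 is at the window, each +1.047 rad shows the next. Digit 4 shows at 3.142 plus or minus whole turns (6.283).
- wheel_left_code (a point): the middle of digit 4 on the rim of the left wheel; turns with the wheel
- wheel_left_window (a point): fixed point where the digit of the left wheel is read: the outermost line of the wheel, between two red marks, at panel (0, +52, 18) mm. The wheel is white with black pips, radius 30 mm, 24 mm wide, rigid; its axle lies along the panel's y at panel (0, +52, -12) mm, so 18 mm of it stands out of the face
- wheel_mid (a joint): angle of the mid wheel (rad), endless, held by friction alone (about 1.5 N at the rim), no click stops; it may stand between digits. Grows as the outer side rolls up the slope (panel +x). Six digits, groups of 1 to 6 black pips parted by blue lines, 60 degrees apart: at 0 digit 1 is at the window, each +1.047 rad shows the next. Digit 2 shows at 1.047 plus or minus whole turns (6.283).
- wheel_mid_code (a point): the middle of digit 2 on the rim of the mid wheel; turns with the wheel
- wheel_mid_window (a point): fixed point where the digit of the mid wheel is read: the outermost line of the wheel, between two red marks, at panel (0, 0, 18) mm. The wheel is white with black pips, radius 30 mm, 24 mm wide, rigid; its axle lies along the panel's y at panel (0, 0, -12) mm, so 18 mm of it stands out of the face
- wheel_right (a joint): angle of the right wheel (rad), endless, held by friction alone (about 1.5 N at the rim), no click stops; it may stand between digits. Grows as the outer side rolls up the slope (panel +x). Six digits, groups of 1 to 6 black pips parted by blue lines, 60 degrees apart: at 0 digit 1 is at the window, each +1.047 rad shows the next. Digit 5 shows at 4.189 plus or minus whole turns (6.283).
- wheel_right_code (a point): the middle of digit 5 on the rim of the right wheel; turns with the wheel
- wheel_right_window (a point): fixed point where the digit of the right wheel is read: the outermost line of the wheel, between two red marks, at panel (0, -52, 18) mm. The wheel is white with black pips, radius 30 mm, 24 mm wide, rigid; its axle lies along the panel's y at panel (0, -52, -12) mm, so 18 mm of it stands out of the face
- gear: light grey gear blank, 78 mm across, 10 mm high, loose on the bench near the lock, to be left alone. Origin: centre of its underside
- flange: light grey ring flange, 74 mm across, 9 mm high, loose on the bench near the lock, to be left alone. Origin: centre of its underside
- nut: brass nozzle nut, 30 x 34 x 29 mm, loose on the bench near the lock, to be left alone. Origin: centre of its underside
- tape: yellow tape measure standing up, 37 x 84 x 66 mm, loose on the bench near the lock, to be left alone. Origin: centre of its underside
- block: pine block, 30 x 130 x 20 mm, loose on the bench near the lock, to be left alone. Origin: centre of its underside

How it is judged (in metres and radians):
On the way:
1. all three wheels show the code digit while the bolt is still locked (distance between wheel_left_code and wheel_left_window below 0.009 m and distance between wheel_mid_code and wheel_mid_window below 0.009 m and distance between wheel_right_code and wheel_right_window below 0.009 m and value of joint bolt below 0.008 m), for 0.2 s.
At the end, for the whole second after the job is handed in: Left, middle and right wheel show 4, 2 and 5 (the digit's middle within 9 mm of its window) and the bolt is drawn at least 25 of its 30 mm and at rest (distance between wheel_left_code and wheel_left_window below 0.009 m and distance between wheel_mid_code and wheel_mid_window below 0.009 m and distance between wheel_right_code and wheel_right_window below 0.009 m and value of joint bolt above 0.025 m and velocity of joint bolt below 0.01 m/s); the robot touches nothing.
It fails at once if the lock, its wheels or its bolt are pressed or pushed with more than 45 N (contact force between the arm and lock above 45 N).
It fails at once if a loose thing beside the lock is shifted by more than 30 mm (distance of any of gear, flange, nut, tape, block from where it was at the start of the episode above 0.03 m).
It also fails if it takes over 58 s, if anything falls off the work surface, if the arm or the gripper's body presses on something with over 40 N, if the wrist force passes 120 N, or if a joint passes its speed limit or range.

## Working session

There is one attempt and no reset: what is moved stays moved. The work goes in short steps, Python scripts to look and compute and a shell command to move; the robot and the scene stay as the last step left them, time stands still between calls to the robot, and variables do not carry over. Pictures are saved under pics/ and viewed, at most 10 in all, crops included, and the job is handed in when it is done.

```bash
mkdir -p pics
python3 - <<'E'
from station import get_state, eyes, r, outline_of
import cv2, numpy as np
s=get_state(); print(s)
for n in ["scene","top"]:
    im=eyes.snapshot(n); cv2.imwrite(f"pics/{n}0.png",im[:,:,::-1])
    c=eyes.get_calibration(n); print(n,{k:np.round(v,4).tolist() for k,v in c.items()})
    for o in ["lock","panel","bolt_knob","wheel_left","wheel_mid","wheel_right","gear","flange","nut","tape","block"]:
        for d in outline_of(n,o)[:3]: print(n,o,round(d["conf"],2),d["extent"])
print(get_state()["t"])
E
```

```text
{'t': 0.0, 'joints': array([ 1.23448196,  0.61593177, -0.01260989,  1.42489676,  0.00809441,
        1.10335871, -0.04040568]), 'dq': array([ 0.00153621, -0.00097803,  0.00031559,  0.00101742, -0.00037379,
       -0.00162524,  0.000183  ]), 'joint_torque': array([-2.87062755e-05, -4.69215953e+01,  2.59210272e-01, -1.71034741e+01,
        9.95189825e-03,  9.59807629e-03, -2.62677005e-06]), 'eef_pos': array([ 197.95158425, -618.33595536,  230.13069257]), 'orientation': array([ 9.88020967e-01,  1.54314453e-01, -2.13463751e-04, -1.25422783e-03]), 'force': array([-1.22341855,  0.22605909, -0.50207144]), 'wrist_torque': array([ 0.05186304, -0.00646506, -0.06988821]), 'finger_force': 0.0, 'gripper_width': 0.9980250369695}
scene {'mtx': [[393.8269, 0.0, 288.9795], [0.0, 393.8269, 213.2865], [0.0, 0.0, 1.0]], 'distortion': [-0.0195, 0.0, 0.0, 0.0, 0.0], 'rvec': [1.9803, -0.5653, 0.3384], 'tvec': [-389.7068, 352.2207, 448.0677]}
scene lock 0.81 [218.6, 185.3, 116.6, 118.8]
scene panel 0.57 [224.1, 187.4, 103.5, 103.3]
scene bolt_knob 0.54 [235.7, 243.5, 45.4, 26.6]
scene wheel_left 0.49 [245.1
[... 500 characters left out ...]
1712], 'tvec': [232.7975, 624.7903, 986.2062]}
top lock 0.69 [225.3, 182.7, 93.0, 89.1]
top panel 0.94 [222.9, 188.5, 97.2, 73.5]
top bolt_knob 0.47 [223.1, 187.4, 100.5, 77.9]
top bolt_knob 0.39 [197.1, 223.8, 26.6, 30.8]
top bolt_knob 0.28 [248.6, 234.9, 10.5, 9.1]
top wheel_left 0.26 [223.7, 188.6, 99.7, 74.6]
top wheel_mid 0.57 [269.8, 228.9, 7.6, 13.5]
top wheel_mid 0.18 [290.5, 227.2, 9.7, 11.5]
top wheel_right 0.42 [292.7, 227.8, 10.2, 8.9]
top gear 0.61 [198.6, 261.9, 31.5, 28.8]
top flange 0.81 [196.7, 219.8, 29.8, 32.7]
top nut 0.59 [322.6, 236.4, 16.2, 10.7]
top nut 0.49 [293.3, 230.2, 8.9, 3.7]
top tape 0.62 [328.0, 195.4, 32.5, 22.4]
top block 0.68 [305.7, 179.3, 24.6, 53.6]
1.2
```

Run:
```python
import cv2, numpy as np
a=cv2.imread("pics/scene0.png")[170:320,200:400]; b=cv2.imread("pics/top0.png")[165:315,180:380]
cv2.imwrite("pics/c0.png",np.vstack([cv2.resize(i,None,fx=4,fy=4,interpolation=cv2.INTER_CUBIC)[:600] for i in [a]]))
cv2.imwrite("pics/c1.png",cv2.resize(b,None,fx=4,fy=4,interpolation=cv2.INTER_CUBIC))
```

```text
(no output)
```

View pics/c0.png

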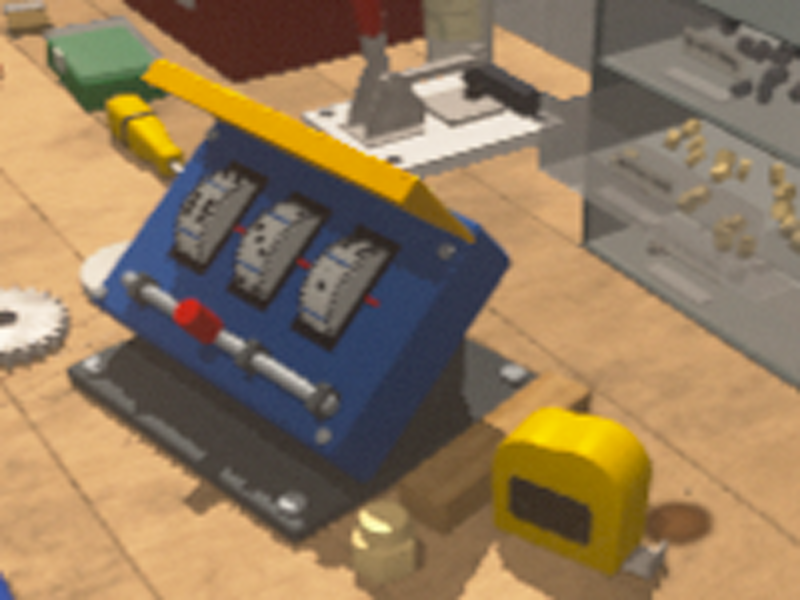

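View pics/c1.png

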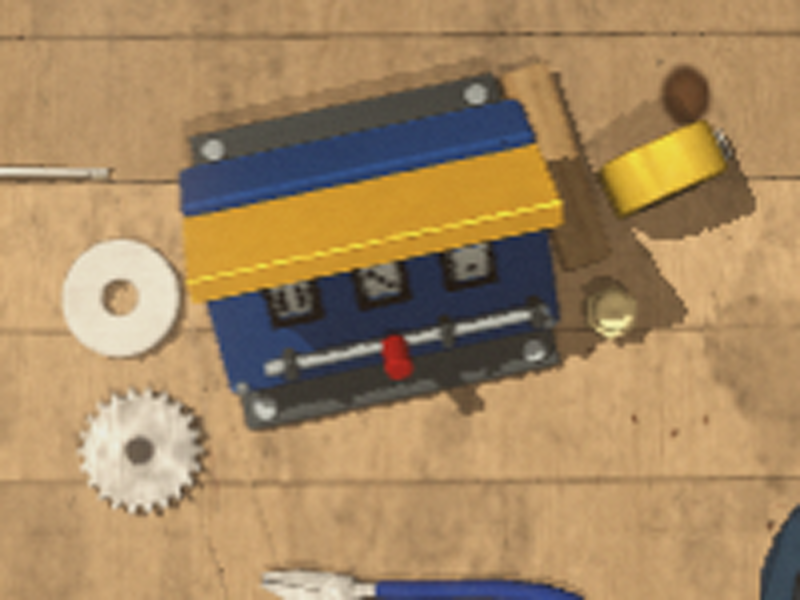

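```bash
cat > h.py <<'E'
import numpy as np, cv2
from scipy.optimize import least_squares
from scipy.spatial.transform import Rotation as R
c,s=np.cos(np.radians(40)),np.sin(np.radians(40))
RP=np.array([[c,0,-s],[0,1,0],[s,0,c]])
def P(p): return RP@np.array(p,float)+[0,0,95]      # panel->lock
def L2W(q,p): return R.from_euler('z',q[2]).apply(p)+[q[0],q[1],0]
def proj(cal,p): return cv2.projectPoints(np.atleast_2d(p).astype(float),cal["rvec"],cal["tvec"],cal["mtx"],cal["distortion"])[0][:,0]
def fit(obs,q0):  # obs: list (cal, lockpoint, px)
    f=lambda q:np.concatenate([proj(k,L2W(q,p))[0]-u for k,p,u in obs])
    o=least_squares(f,q0,loss='soft_l1',x_scale=[10,10,.1]); return o.x,f(o.x).reshape(-1,2)
E
python3 - <<'E'
from h import *; from station import eyes
T=eyes.get_calibration("top");S=eyes.get_calibration("scene")
t=lambda x,y:np.array([180+x/4,165+y/4]); w=lambda x,y:np.array([200+x/4,170+y/4])
obs=[(T,[-80,100,10],t(245,428)),(T,[-80,-100,10],t(557,362)),(T,P([-56,0,34]),t(397,372)),
(T,P([38,102,62]),t(190,300)),(T,P([38,-102,62]),t(562,222)),
(S,[-80,100,10],w(70,375)),(S,[-80,-100,10],w(298,542)),(S,P([-56,0,34]),w(185,315)),(S,P([-78,-102,0]),w(365,480)),(S,P([-78,102,0]),w(103,290))]
print("cam",-cv2.Rodrigues(T["rvec"])[0].T@T["tvec"].ravel(),-cv2.Rodrigues(S["rvec"])[0].T@S["tvec"].ravel())
for q0 in ([650,0,0],[650,-50,.2]):
    q,e=fit(obs,q0); print(q.round(3),e.round(1).tolist())
for n,p in dict(mid=[0,0,18],left=[0,52,18],right=[0,-52,18],knob=[-56,0,34]).items(): print(n,L2W(q,P(p)).round(1))
Q=R.from_euler('z',q[2]).as_matrix()@RP
print("panel axes x,y,z",Q.T.round(3).tolist())
k=eyes.get_calibration("wrist");Rt=R.from_quat([9.88020967e-01,1.54314453e-01,-2.13463751e-04,-1.25422783e-03]).as_matrix()
C=cv2.Rodrigues(k["rvec"])[0]; pos=-C.T@np.ravel(k["tvec"])
print("wristcam in tool",(Rt.T@(pos-[197.95,-618.3,230.1])).round(1),(Rt.T@C.T).round(3).tolist(),k["mtx"][0,0])
E
```

```text
cam [ 461.28294394  229.53697623 1073.16871925] [ 208.72059515 -409.63768505  515.10015008]
[5.57826e+02 2.35725e+02 1.98000e-01] [[0.2, -0.3], [1.0, -0.3], [0.7, -1.6], [0.7, -0.1], [1.0, 0.1], [-0.9, -2.5], [-0.3, -2.5], [0.6, -1.0], [-9.0, -5.3], [-3.6, 2.2]]
[557.826 235.725  -6.085] [[0.2, -0.3], [1.0, -0.3], [0.7, -1.6], [0.7, -0.1], [1.0, 0.1], [-0.9, -2.5], [-0.3, -2.5], [0.6, -1.0], [-9.0, -5.3], [-3.6, 2.2]]
mid [546.5 233.4 108.8]
left [536.2 284.4 108.8]
right [556.7 182.5 108.8]
knob [494.3 223.   85. ]
panel axes x,y,z [[0.751, 0.151, 0.643], [-0.197, 0.98, 0.0], [-0.63, -0.127, 0.766]]
wristcam in tool [  69.2    0.8 -143.5] [[0.0, -0.963, -0.27], [1.0, -0.0, 0.001], [-0.001, -0.27, 0.963]] 296.0014652766222
```

Run:
```python
import cv2, numpy as np
cv2.imwrite("pics/f.png",np.hstack([cv2.resize(cv2.imread(f"pics/{n}0.png"),(400,300),interpolation=cv2.INTER_AREA) for n in("scene","top")]))
```

```text
(no output)
```

View pics/f.png

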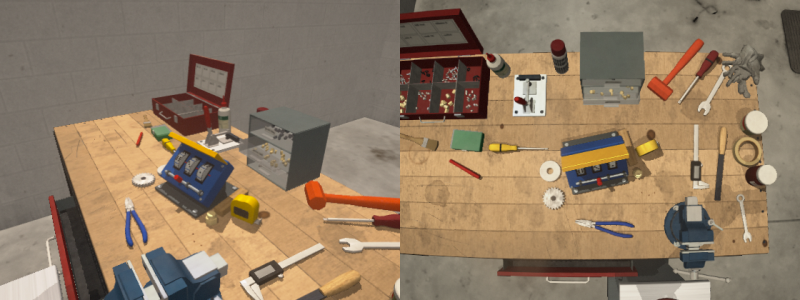

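```bash
cat >> h.py <<'E'
Q0=np.array([557.8,235.7,.198])
def axes(q=Q0): return R.from_euler('z',q[2]).as_matrix()@RP
def goal(p,q=Q0):  # tcp at panel p, tool x=-px, y=+py, z=-pz
    A=axes(q); return L2W(q,P(p)), R.from_matrix(np.c_[-A[:,0],A[:,1],-A[:,2]])
def down(a): return R.from_matrix(np.array([[np.cos(a),np.sin(a),0],[np.sin(a),-np.cos(a),0],[0,0,-1.]]))
def rows(pos,ori,way,nd=3):  # way: (pos,R) per row
    out=[]
    for p,o in way:
        d=ori.inv().apply(np.array(p)-pos)/100; w=(ori.inv()*o).as_rotvec()/(2*np.pi)
        v=np.round(np.r_[d,w],nd); out.append(v)
        pos=pos+ori.apply(v[:3]*100); ori=ori*R.from_rotvec(v[3:]*2*np.pi)
    print("; ".join(" ".join(f"{x:g}" for x in v) for v in out), "| max",np.linalg.norm(np.array(out)[:,:3],axis=1).max().round(2),np.linalg.norm(np.array(out)[:,3:],axis=1).max().round(4))
E
python3 - <<'E'
from h import *; from station import get_state
from scipy.interpolate import PchipInterpolator
s=get_state(); p0=s["eef_pos"]; o0=R.from_quat(s["orientation"])
g,go=goal([0,0,100]); print(g)
# path by azimuth/radius/height
key=np.array([[198,-618,230],[250,-600,370],[520,-300,420],[560,-20,400],g])
k=np.r_[0,np.cumsum(np.linalg.norm(np.diff(key,axis=0),axis=1))]; f=PchipInterpolator(k,key)
N=20; print(k[-1])
way=[]
for i in range(1,N+1):
    u=i/N; a=.31+u*(np.pi+.198-.31); y=axes()[:,1]
    t=np.clip((u-.6)/.4,0,1)*np.radians(40)
    way.append((f(u*k[-1]),a,t))
# at end a=pi+.198; tilt about panel y: choose sign to match goal
for sg in (1,-1):
    print(sg,(go.inv()*(R.from_rotvec(sg*y*np.radians(40))*down(np.pi+.198))).magnitude())
sg=min((1,-1),key=lambda q:(go.inv()*(R.from_rotvec(q*y*np.radians(40))*down(np.pi+.198))).magnitude())
W=[(p,R.from_rotvec(sg*y*t)*down(a)) for p,a,t in way]
rows(p0,o0,W[:10]); rows(*W[9],W[10:])
E
```

```text
[494.77712028 223.05580196 171.60444431]
1180.5140648919817
1 1.3962634015954638
-1 3.0126308872686096e-16
0.177 0.009 -0.68 -0 -0 -0.024; 0.229 0.017 -0.554 -0 -0 -0.024; 0.288 0.05 -0.217 -0 -0 -0.024; 0.45 0.077 -0.125 -0 -0 -0.024; 0.579 0.133 -0.104 -0 -0 -0.025; 0.645 0.207 -0.083 -0 -0 -0.024; 0.654 0.265 -0.061 -0 -0 -0.024; 0.617 0.289 -0.041 -0 -0 -0.024; 0.552 0.26 -0.02 -0 -0 -0.024; 0.505 0.202 0.001 0 -0 -0.024 | max 0.71 0.025
0.538 0.264 0.021 0 0 -0.024; 0.532 0.337 0.039 0 0 -0.024; 0.483 0.384 0.053 -0.013 -0.006 -0.024; 0.406 0.382 0.079 -0.011 -0.007 -0.024; 0.341 0.347 0.13 -0.01 -0.01 -0.025; 0.339 0.324 0.253 -0.009 -0.011 -0.024; 0.362 0.301 0.344 -0.007 -0.012 -0.024; 0.401 0.287 0.397 -0.005 -0.013 -0.024; 0.448 0.293 0.414 -0.004 -0.013 -0.024; 0.488 0.314 0.399 -0.001 -0.014 -0.024 | max 0.7 0.0287
```

```bash
python3 -m crank '0.18 0 -0.58 0 0 -0.024; 0.22 0.02 -0.56 0 0 -0.024; 0.28 0.04 -0.3 0 0 -0.024; 0.44 0.08 -0.16 0 0 -0.024; 0.55 0.13 -0.1 0 0 -0.024; 0.57 0.2 -0.08 0 0 -0.024; 0.55 0.24 -0.06 0 0 -0.024; 0.55 0.26 -0.04 0 0 -0.024; 0.54 0.25 -0.02 0 0 -0.024; 0.5 0.22 0 0 0 -0.024' 1
python3 - <<'E'
from h import *; from station import get_state
s=get_state(); p0=s["eef_pos"]; o0=R.from_quat(s["orientation"]); print(s["t"],p0,o0.as_matrix()[:,0],s["joints"].round(2))
from scipy.interpolate import PchipInterpolator
g,go=goal([0,0,100])
x=o0.as_matrix()[:,0];a0=np.arctan2(x[1],x[0])
key=np.array([p0,[560,-20,400],g])
k=np.r_[0,np.cumsum(np.linalg.norm(np.diff(key,axis=0),axis=1))]; f=PchipInterpolator(k,key); N=int(np.ceil(k[-1]/57)); print(N)
y=axes()[:,1]
W=[]
for i in range(1,N+1):
    u=i/N;W.append((f(u*k[-1]),R.from_rotvec(-y*np.clip((u-.4)/.6,0,1)*np.radians(40))*down(a0+u*(np.pi+.198-a0))))
rows(p0,o0,W)
E
```

```text
t: 2.45
eef_pos: [512.2, -294.0, 421.3]
orientation: [0.612, 0.791, 0.0, 0.0]
force: [0.9, -0.8, -0.2]
gripper_width: 0.003
finger_force: 0.0
2.45 [ 512.15794699 -294.02553741  421.26422876] [-2.50530799e-01  9.68108594e-01  2.62518640e-04] [ 0.74  0.44 -0.44  1.24  0.18  1.5   0.58]
11
0.547 0.318 0.011 0 -0 -0.022; 0.489 0.347 0.03 0 -0 -0.022; 0.431 0.365 0.046 0 0 -0.022; 0.375 0.369 0.059 0 0 -0.022; 0.323 0.364 0.071 -0.008 -0.006 -0.022; 0.291 0.353 0.153 -0.011 -0.013 -0.022; 0.289 0.335 0.267 -0.01 -0.013 -0.021; 0.313 0.309 0.351 -0.008 -0.015 -0.022; 0.356 0.291 0.397 -0.006 -0.016 -0.022; 0.41 0.289 0.408 -0.003 -0.016 -0.022; 0.461 0.308 0.383 -0.001 -0.017 -0.022 | max 0.67 0.0279
```

```bash
python3 -m crank '0.53 0.31 0.01 0 0 -0.022; 0.49 0.35 0.03 0 0 -0.022; 0.43 0.37 0.05 0 0 -0.022; 0.38 0.37 0.06 0 0 -0.022; 0.32 0.36 0.07 -0.008 -0.006 -0.022; 0.29 0.35 0.15 -0.011 -0.013 -0.022; 0.29 0.34 0.27 -0.01 -0.013 -0.021; 0.31 0.31 0.35 -0.008 -0.015 -0.022; 0.36 0.29 0.4 -0.006 -0.016 -0.022; 0.41 0.29 0.4 -0.003 -0.016 -0.022'
cat > plan.py <<'E'
import sys; from h import *; from station import get_state
def pl(p,N,q=Q0):
    s=get_state(); p0=s["eef_pos"]; o0=R.from_quat(s["orientation"]); g,go=goal(p,q)
    A=axes(q); print("panel now",(A.T@(p0-L2W(q,P([0,0,0])))).round(1),"rot err",(o0.inv()*go).as_rotvec().round(3),"F panel",(A.T@s["force"]).round(1),"t",s["t"],s["joints"].round(2))
    w=(o0.inv()*go).as_rotvec()
    rows(p0,o0,[(p0+(g-p0)*i/N,o0*R.from_rotvec(w*i/N)) for i in range(1,N+1)],4)
if __name__=="__main__": pl([float(x) for x in sys.argv[1:4]],int(sys.argv[4]))
E
python3 plan.py 0 0 100 3
```

```text
t: 3.7
eef_pos: [532.2, 158.2, 252.7]
orientation: [0.018, 0.963, 0.041, 0.267]
force: [2.2, -1.6, 0.5]
gripper_width: 0.002
finger_force: 0.0
panel now [ 70.4 -70.9 146.7] rot err [-0.051 -0.148 -0.223] F panel [ 1.7 -2.  -0.8] t 3.7 [-0.04  0.29 -0.47  2.12  0.93  0.37  0.26]
0.2576 0.1897 0.1814 -0.0027 -0.0078 -0.0119; 0.2516 0.2058 0.1723 -0.0027 -0.0079 -0.0118; 0.244 0.2213 0.1637 -0.0027 -0.0078 -0.0119 | max 0.37 0.0145
```

```bash
python3 -m crank '0.26 0.19 0.18 -0.003 -0.008 -0.012; 0.25 0.205 0.17 -0.003 -0.008 -0.012; 0.245 0.22 0.165 -0.003 -0.008 -0.012; 0 0 0 0 0 0; 0 0 0 0 0 0; 0 0 0 0 0 0; 0 0 0 0 0 0; 0 0 0 0 0 0; 0 0 0 0 0 0; 0 0 0 0 0 0'
python3 plan.py 0 0 60 3
python3 - <<'E'
from h import *; from station import eyes
im=eyes.snapshot("wrist").copy(); k=eyes.get_calibration("wrist"); cv2.imwrite("pics/w0.png",im[:,:,::-1])
for n,p in dict(m=[0,0,18],l=[0,52,18],r=[0,-52,18],k=[-56,0,34],e=[38,0,62]).items():
    u=proj(k,L2W(Q0,P(p)))[0]; print(n,u.round()); cv2.circle(im,tuple(int(v) for v in u),3,(0,255,0),1)
cv2.imwrite("pics/w0a.png",im[:,:,::-1])
E
```

```text
t: 4.95
eef_pos: [522.2, 184.5, 210.9]
orientation: [-0.034, 0.948, 0.023, 0.316]
force: [0.1, -0.1, -0.5]
gripper_width: 0.0
finger_force: 0.0
panel now [ 40.  -43.2 117.7] rot err [-0.057 -0.053 -0.106] F panel [-0.3 -0.1 -0.5] t 4.95 [-0.32  0.35 -0.24  2.25  1.75  0.33 -0.54]
0.1383 0.1404 0.1914 -0.003 -0.0028 -0.0056; 0.1368 0.1417 0.1916 -0.003 -0.0028 -0.0056; 0.1351 0.1428 0.1919 -0.003 -0.0028 -0.0056 | max 0.27 0.0069
m [338. 159.]
l [403. 153.]
r [275. 166.]
k [335.  83.]
e [350. 218.]
```

View pics/w0a.png

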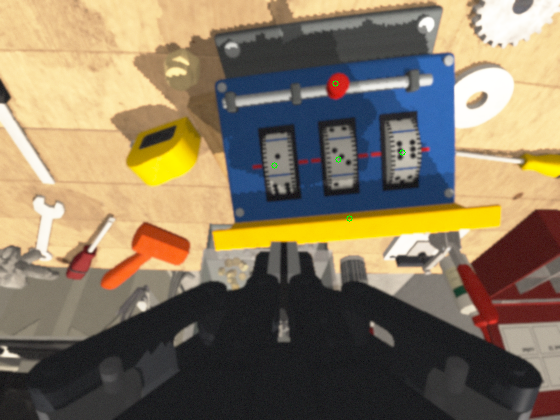

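```bash
python3 -m crank '0.07 0.085 0.02 -0.0015 -0.0014 -0.0028; 0.07 0.085 0.02 -0.0015 -0.0014 -0.0028; 0.07 0.085 0.02 -0.0015 -0.0014 -0.0028; 0.07 0.085 0.02 -0.0015 -0.0014 -0.0028; 0.07 0.085 0.02 -0.0015 -0.0014 -0.0028; 0.05 0 0.04 -0.0015 -0.0014 -0.0028; 0 0 0.05 0 0 0; 0 0 0 0 0 0; 0 0 0 0 0 0; 0 0 0 0 0 0'
python3 plan.py 0 0 60 5
python3 - <<'E'
from h import *; from station import eyes,outline_of
im=eyes.snapshot("wrist").copy(); k=eyes.get_calibration("wrist"); cv2.imwrite("pics/w1.png",im[:,:,::-1])
U=[]
for n,p in dict(m=[0,0,18],l=[0,52,18],r=[0,-52,18],k=[-56,0,34]).items():
    u=proj(k,L2W(Q0,P(p)))[0]; print(n,u.round()); U.append(u)
hsv=cv2.cvtColor(im,cv2.COLOR_RGB2HSV)
m=((hsv[...,0]<8)|(hsv[...,0]>172))&(hsv[...,1]>150)&(hsv[...,2]>90)
n,lab,st,ce=cv2.connectedComponentsWithStats(m.astype(np.uint8))
for i in range(1,n):
    if st[i,4]>8: print(st[i],ce[i].round(1))
x0,y0=np.min(U,axis=0).astype(int)-[30,25];x1,y1=np.max(U,axis=0).astype(int)+[30,40]
x0,y0=max(x0,0),max(y0,0);print(x0,y0,x1,y1)
f=min(800/(x1-x0),600/(y1-y0)); cv2.imwrite("pics/w1c.png",cv2.resize(im[y0:y1,x0:x1,::-1],None,fx=f,fy=f,interpolation=cv2.INTER_CUBIC)); print(f)
E
```

```text
t: 6.25
eef_pos: [497.8, 225.1, 172.4]
orientation: [-0.093, 0.935, 0.034, 0.341]
force: [0.0, -0.3, -0.6]
gripper_width: 0.001
finger_force: 0.0
panel now [ 3.1  1.4 98.4] rot err [-0.     0.001 -0.   ] F panel [-0.4 -0.3 -0.4] t 6.25 [-0.3   0.46 -0.42  2.35  2.14  0.54 -0.91]
0.0062 -0.0029 0.0768 -0 0 -0; 0.0062 -0.0028 0.0768 -0 0 -0; 0.0062 -0.0029 0.0768 -0 0.0001 -0; 0.0062 -0.0029 0.0767 -0 -0 -0; 0.0061 -0.0029 0.0768 -0 0 -0.0001 | max 0.08 0.0001
m [282. 209.]
l [348. 209.]
r [215. 209.]
k [281. 136.]
[275 125  21  23 394] [284.6 136.1]
[305 201   9   4  30] [309.2 202.8]
[319 201  10   4  32] [322.8 202.8]
[368 201   8   4  28] [371.1 202.6]
[195 202   9   3  24] [198.8 203.1]
[242 202  10   3  28] [246.8 203. ]
[256 202  10   3  28] [260.8 203. ]
[ 487  243   73   48 1700] [525.1 264.4]
[ 15 244  26  22 293] [ 26.8 256.4]
[ 10 264  18   7  61] [ 16.9 268. ]
[ 67 275   9   6   9] [ 71.  277.4]
[408 301  14   9  57] [415.5 304.1]
[438 304 118  17 676] [491.9 314.8]
[ 453  324  107   71 1596] [519.2 338.2]
[530 402  30  18 461] [546.1 411.3]
185 111 378 248
4.1450777202072535
```

View pics/w1c.png

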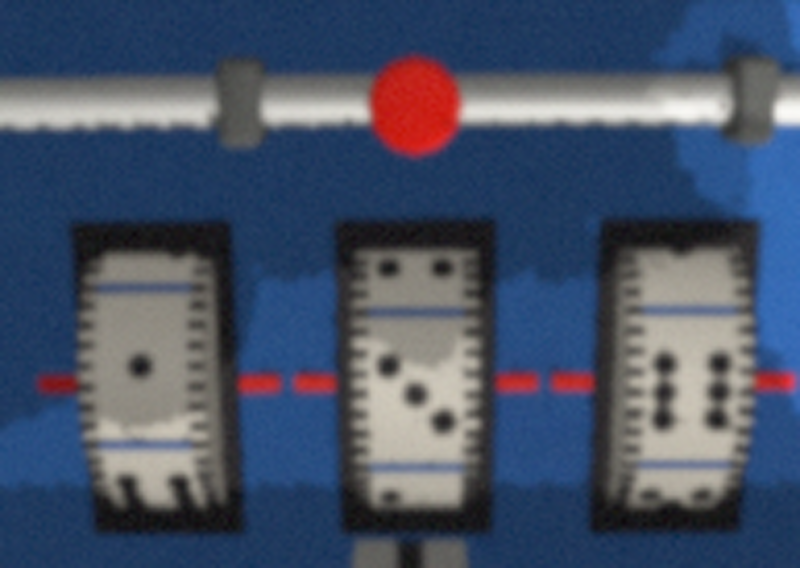

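```bash
cat > read.py <<'E'
from h import *
from scipy.optimize import minimize_scalar, brentq
def wphi(k,q,y,row):  # angle toward +px of a rim point seen at image row (camera k)
    f=lambda a: proj(k,L2W(q,P([30*np.sin(a),y,-12+30*np.cos(a)])))[0,1]-row
    return brentq(f,-.9,.9)
E
python3 - <<'E'
from read import *; from station import eyes
k=eyes.get_calibration("wrist")
marks=[(309.2,202.8,17.5),(322.8,202.8,34.5),(371.1,202.6,69.5),(198.8,203.1,-69.5),(246.8,203,-34.5),(260.8,203,-17.5)]
obs=[(k,P([-56,0,34]),np.array([284.6,136.3]))]+[(k,P([0,y,0]),np.array([u,v])) for u,v,y in marks]
q,e=fit(obs,Q0); print(q,e.round(1).tolist())
for qq in (Q0,q):
  for n,y,c in (("R",-52,(288,444)),("M",0,(313,467)),("L",52,(310,464))):
    a=[wphi(k,qq,y,111+v/4.145) for v in c]; print(n,np.round(a,3),"digit centre",np.mean(a).round(3),"span",np.diff(a).round(3))
E
```

```text
[5.57352419e+02 2.38100814e+02 2.02029140e-01] [[0.0, -0.1], [-3.6, -0.1], [3.0, -0.1], [-3.9, -0.1], [3.5, -0.0], [-3.1, -0.1], [3.1, -0.1]]
R [-0.77  0.27] digit centre -0.25 span [1.041]
M [-0.588  0.463] digit centre -0.063 span [1.051]
L [-0.609  0.439] digit centre -0.085 span [1.048]
R [-0.776  0.265] digit centre -0.255 span [1.042]
M [-0.589  0.462] digit centre -0.064 span [1.051]
L [-0.605  0.444] digit centre -0.08 span [1.049]
```

```bash
sed -i 's/^Q0=.*/Q0=np.array([557.35,238.1,.202])/' h.py; python3 plan.py 15 0 24 6
```

```text
panel now [ 3.  -0.7 98.4] rot err [-0.003  0.001 -0.003] F panel [-0.2  0.5 -0.2] t 6.3 [-0.3   0.46 -0.42  2.35  2.14  0.54 -0.91]
-0.0199 0.0016 0.1241 -0.0001 0 -0.0001; -0.02 0.0016 0.124 -0 0 -0.0001; -0.0199 0.0015 0.1241 -0.0001 0.0001 -0.0001; -0.02 0.0014 0.1241 -0.0001 -0 -0.0001; -0.0201 0.0013 0.124 -0 -0 -0; -0.02 0.0014 0.1241 -0.0001 0 -0.0001 | max 0.13 0.0002
```

```bash
python3 -m crank '-0.02 0 0.124 0 0 0; -0.02 0 0.124 0 0 0; -0.02 0 0.124 0 0 0; -0.02 0 0.124 0 0 0; -0.02 0 0.124 0 0 0; -0.02 0.01 0.124 0 0 0; 0 0 0.01 0 0 0; 0 0 0.01 0 0 0; 0 0 0.01 0 0 0; 0 0 0 0 0 0'; python3 plan.py 15 0 19 3
```

```text
t: 7.55
eef_pos: [555.1, 237.6, 120.7]
orientation: [-0.093, 0.935, 0.034, 0.341]
force: [1.0, 0.2, -0.1]
gripper_width: -0.0
finger_force: 0.0
panel now [14.8 -0.  21.1] rot err [-0.003  0.    -0.003] F panel [ 0.7 -0.  -0.7] t 7.55 [-0.26  0.63 -0.42  2.25  2.26  0.6  -0.94]
-0.0007 0.0001 0.0071 -0.0001 0 -0.0002; -0.0007 0.0001 0.0071 -0.0002 0 -0.0001; -0.0006 0.0001 0.0072 -0.0001 0.0001 -0.0002 | max 0.01 0.0002
```

```bash
python3 -m crank '0 0 0.007 0 0 0; 0 0 0.007 0 0 0; 0 0 0.006 0 0 0; 0 0 0.006 0 0 0; 0 0 0.006 0 0 0; 0 0 0.006 0 0 0; 0 0 0 0 0 0; 0 0 0 0 0 0; 0 0 0 0 0 0; 0 0 0 0 0 0'; python3 plan.py 15 0 17 3
```

```text
t: 8.8
eef_pos: [557.5, 238.1, 117.6]
orientation: [-0.093, 0.935, 0.034, 0.34]
force: [-4.6, -1.3, 4.5]
gripper_width: 0.002
finger_force: 3.2
panel now [14.6 -0.  17.3] rot err [-0.002  0.    -0.003] F panel [-0.8 -0.4  6.5] t 8.8 [-0.26  0.63 -0.42  2.25  2.26  0.6  -0.94]
-0.0012 0 0.0009 -0.0001 0 -0.0002; -0.0013 0 0.0009 -0.0002 0 -0.0001; -0.0012 0 0.0009 -0.0001 0 -0.0002 | max 0.0 0.0002
```

```bash
python3 -m crank '0.02 0 0.001 0 0 0; 0.035 0 0 0 0 0; 0.035 0 0 0 0 0; 0.035 0 0 0 0 0; 0.035 0 0 0 0 0; 0.035 0 0 0 0 0; 0.035 0 0 0 0 0; 0.035 0 0 0 0 0; 0.03 0 0 0 0 0; 0 0 0 0 0 0'; python3 plan.py -15 0 17 3
cat > look.py <<'E'
from read import *; from station import eyes
import sys
im=eyes.snapshot("wrist").copy(); k=eyes.get_calibration("wrist"); cv2.imwrite(f"pics/{sys.argv[1]}.png",im[:,:,::-1])
# unroll each wheel into a strip: rows = phi from -0.9 to 0.9, cols = y +-10
ph=np.linspace(-.9,.9,181); S=[]
h=im.astype(int); blu=np.clip(h[...,2]-h[...,0],0,255).astype(np.float32)
for n,y in (("R",-52),("M",0),("L",52)):
    g=np.array([L2W(Q0,P([30*np.sin(a),y+d,-12+30*np.cos(a)])) for a in ph for d in np.linspace(-11,11,45)])
    uv=proj(k,g).reshape(181,45,2).astype(np.float32)
    st=cv2.remap(im,uv[...,0],uv[...,1],cv2.INTER_LINEAR); S.append(st)
    b=cv2.GaussianBlur(cv2.remap(blu,uv[...,0],uv[...,1],cv2.INTER_LINEAR)[:,12:33].mean(1).reshape(-1,1),(1,7),0).ravel()
    pk=[i for i in range(12,169) if b[i]==b[i-8:i+9].max() and b[i]>np.median(b)+8]
    print(n,[(round(ph[i],2),int(b[i])) for i in pk])
o=np.hstack([cv2.copyMakeBorder(cv2.resize(s,None,fx=4,fy=3),4,4,30,30,cv2.BORDER_CONSTANT) for s in S])
cv2.line(o,(0,4+270),(o.shape[1],274),(255,0,0),1)
cv2.imwrite(f"pics/{sys.argv[1]}s.png",o[:,:,::-1])
E
python3 look.py a1
```

```text
t: 10.05
eef_pos: [534.8, 233.4, 98.2]
orientation: [-0.093, 0.935, 0.034, 0.34]
force: [-5.1, -1.9, 5.5]
gripper_width: 0.002
finger_force: 3.8
panel now [-15.6  -0.1  17.2] rot err [-0.003 -0.001 -0.003] F panel [-0.6 -0.8  7.6] t 10.05 [-0.26  0.67 -0.46  2.32  2.32  0.7  -1.03]
-0.002 0.0002 0.0007 -0.0001 -0.0001 -0.0002; -0.0019 0.0003 0.0006 -0.0002 -0 -0.0001; -0.002 0.0002 0.0007 -0.0001 -0.0001 -0.0002 | max 0.0 0.0002
R []
M []
L [(np.float64(-0.61), 54)]
```

```bash
python3 -m crank '0 0 -0.1 0 0 0; -0.08 0.13 0 0 0 0; -0.08 0.13 0 0 0 0; -0.08 0.13 0 0 0 0; -0.08 0.13 0 0 0 0; 0 0 0.04 0 0 0; 0 0 0.04 0 0 0; 0 0 0.008 0 0 0; 0 0 0.008 0 0 0; 0 0 0 0 0 0';python3 plan.py 16 52 17.2 1; python3 look.py a2
```

```text
t: 11.35
eef_pos: [549.0, 289.0, 119.1]
orientation: [-0.093, 0.935, 0.034, 0.34]
force: [0.5, -0.3, -0.5]
gripper_width: -0.005
finger_force: 0.0
panel now [17.1 51.5 17.2] rot err [-0.003 -0.    -0.003] F panel [-0.  -0.4 -0.6] t 11.35 [-0.39  0.64 -0.4   2.2   2.12  0.61 -0.89]
0.0109 0.005 -0.0004 -0.0005 -0.0001 -0.0005 | max 0.01 0.0007
R [(np.float64(-0.78), 43), (np.float64(0.26), 44)]
M [(np.float64(-0.58), 39), (np.float64(0.47), 43)]
L [(np.float64(-0.61), 36)]
```

View pics/a2s.png

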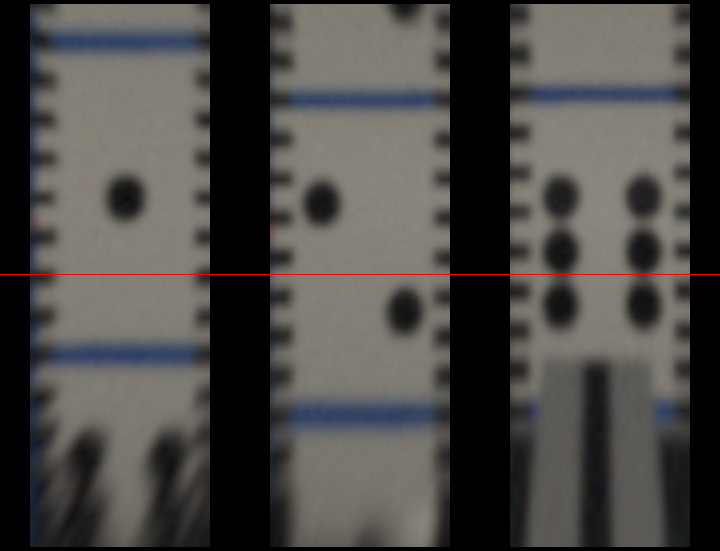

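```bash
python3 -m crank '0.015 0.005 0.003 0 0 0; 0.03 0 0.002 0 0 0; 0.045 0 0 0 0 0; 0.045 0 0 0 0 0; 0.045 0 0 0 0 0; 0.045 0 0 0 0 0; 0.045 0 0 0 0 0; 0.045 0 0 0 0 0; 0 0 0 0 0 0; 0 0 0 0 0 0';python3 plan.py 16 52 17.2 1
```

```text
t: 12.65
eef_pos: [524.5, 284.7, 98.5]
orientation: [-0.093, 0.935, 0.034, 0.34]
force: [-4.9, -2.7, 6.2]
gripper_width: -0.001
finger_force: 4.1
panel now [-15.3  52.2  17.4] rot err [-0.003 -0.002 -0.003] F panel [-0.1 -1.7  8.2] t 12.65 [-0.39  0.68 -0.44  2.26  2.19  0.7  -1.  ]
-0.3126 -0.0014 0.0012 -0.0005 -0.0003 -0.0004 | max 0.31 0.0007
```

```bash
python3 -m crank '0 0 -0.1 0 0 0; -0.08 0 0 0 0 0; -0.08 0 0 0 0 0; -0.08 0 0 0 0 0; -0.075 0 0 0 0 0; 0 0 0.04 0 0 0; 0 0 0.04 0 0 0; 0 0 0.01 0 0 0; 0 0 0.01 0 0 0; 0 0 0 0 0 0';python3 plan.py 16 52 17.2 1; python3 look.py a3
```

```text
t: 13.9
eef_pos: [548.8, 289.8, 118.8]
orientation: [-0.093, 0.935, 0.034, 0.34]
force: [-1.9, -0.4, 1.8]
gripper_width: -0.002
finger_force: 1.0
panel now [16.8 52.3 16.9] rot err [-0.003 -0.001 -0.003] F panel [-0.3 -0.   2.6] t 13.9 [-0.39  0.64 -0.4   2.2   2.12  0.61 -0.89]
0.0084 -0.0035 -0.0029 -0.0004 -0.0001 -0.0005 | max 0.01 0.0006
R [(np.float64(0.26), 41)]
M [(np.float64(-0.59), 35), (np.float64(0.46), 43)]
L [(np.float64(-0.66), 40)]
```

```bash
python3 -m crank '0.01 0 0.002 0 0 0; 0.03 0 0 0 0 0; 0.045 0 0 0 0 0; 0.045 0 0 0 0 0; 0.045 0 0 0 0 0; 0.045 0 0 0 0 0; 0.045 0 0 0 0 0; 0 0 0 0 0 0; 0 0 0 0 0 0; 0 0 -0.1 0 0 0';python3 plan.py 16 -52 27 5
```

```text
t: 15.2
eef_pos: [523.1, 284.7, 109.4]
orientation: [-0.093, 0.935, 0.034, 0.34]
force: [-0.2, 0.3, 0.2]
gripper_width: 0.002
finger_force: 0.0
panel now [-9.3 52.5 26.6] rot err [-0.003 -0.    -0.003] F panel [0.  0.3 0.3] t 15.2 [-0.39  0.65 -0.44  2.26  2.16  0.68 -0.98]
-0.0513 -0.2089 -0.0003 -0.0001 -0 -0.0001; -0.0512 -0.209 -0.0004 -0.0001 -0 -0.0001; -0.051 -0.2089 -0.0005 -0 -0 -0.0001; -0.0509 -0.2091 -0.0005 -0.0001 -0 -0.0001; -0.0508 -0.209 -0.0007 -0.0001 -0.0001 -0.0001 | max 0.22 0.0002
```

```bash
python3 -m crank '-0.05 -0.209 0 0 0 0; -0.05 -0.209 0 0 0 0; -0.05 -0.209 0 0 0 0; -0.05 -0.209 0 0 0 0; -0.05 -0.209 0 0 0 0; 0 0 0.04 0 0 0; 0 0 0.04 0 0 0; 0 0 0.01 0 0 0; 0 0 0.005 0 0 0; 0 0 0 0 0 0';python3 plan.py 16 -52 17 1; python3 look.py a4
```

```text
t: 16.45
eef_pos: [568.1, 188.2, 118.2]
orientation: [-0.093, 0.935, 0.034, 0.34]
force: [0.4, 0.4, 1.0]
gripper_width: -0.0
finger_force: 0.2
panel now [ 15.3 -51.1  17.4] rot err [-0.001 -0.    -0.002] F panel [1.  0.3 0.4] t 16.45 [-0.13  0.63 -0.44  2.28  2.39  0.57 -0.97]
-0.0066 -0.0092 0.0042 -0.0002 -0 -0.0004 | max 0.01 0.0004
R [(np.float64(-0.78), 49)]
M [(np.float64(-0.58), 44), (np.float64(0.47), 55)]
L [(np.float64(-0.51), 54), (np.float64(0.54), 55)]
```

View pics/a4s.png

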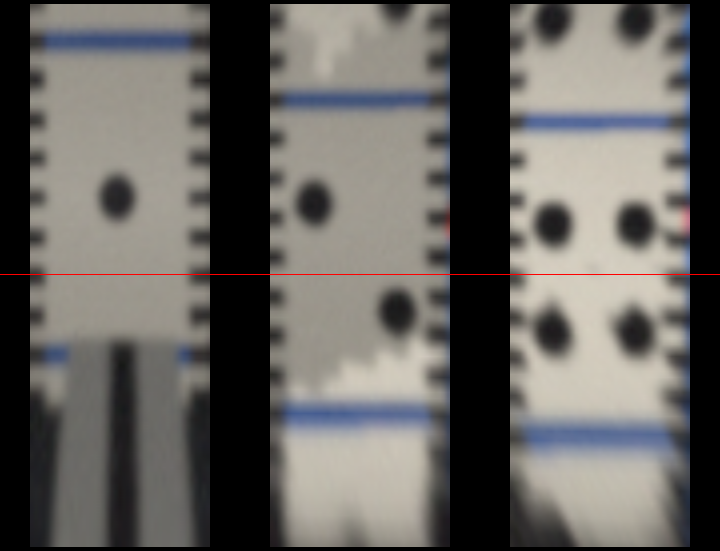

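```bash
python3 -m crank '0.01 -0.009 0.005 0 0 0; 0.04 0 0 0 0 0; 0.045 0 0 0 0 0; 0.045 0 0 0 0 0; 0.045 0 0 0 0 0; 0.045 0 0 0 0 0; 0.045 0 0 0 0 0; 0.01 0 0 0 0 0; 0 0 0 0 0 0; 0 0 0 0 0 0';python3 plan.py 16 -52 17.2 1
```

```text
t: 17.75
eef_pos: [546.4, 182.9, 99.5]
orientation: [-0.094, 0.935, 0.035, 0.34]
force: [-5.6, -0.1, 6.2]
gripper_width: -0.005
finger_force: 3.7
panel now [-13.8 -51.9  17.5] rot err [-0.    -0.001 -0.002] F panel [-0.2  1.   8.3] t 17.75 [-0.11  0.67 -0.48  2.35  2.44  0.67 -1.03]
-0.2983 -0.001 0.0026 -0.0001 -0.0002 -0.0003 | max 0.3 0.0004
```

```bash
python3 -m crank '0 0 -0.1 0 0 0; -0.08 0 0 0 0 0; -0.08 0 0 0 0 0; -0.08 0 0 0 0 0; -0.04 0 0 0 0 0; 0 0 0.04 0 0 0; 0 0 0.04 0 0 0; 0 0 0.01 0 0 0; 0 0 0.01 0 0 0; 0 0 0 0 0 0';python3 plan.py 16 -52 17.2 1; python3 look.py a5
```

```text
t: 19.0
eef_pos: [568.1, 186.2, 117.6]
orientation: [-0.093, 0.935, 0.034, 0.34]
force: [-2.8, -1.5, 4.4]
gripper_width: 0.002
finger_force: 2.6
panel now [ 14.6 -53.   17.3] rot err [-0.003 -0.    -0.003] F panel [ 0.5 -0.9  5.4] t 19.0 [-0.12  0.63 -0.44  2.28  2.39  0.58 -0.97]
-0.0137 0.0103 0.0007 -0.0004 -0 -0.0004 | max 0.02 0.0006
R [(np.float64(-0.73), 54)]
M [(np.float64(-0.59), 47), (np.float64(0.47), 55)]
L [(np.float64(-0.51), 57), (np.float64(0.54), 56)]
```

```bash
python3 -m crank '0.01 0 0.001 0 0 0; 0.04 0 0 0 0 0; 0.045 0 0 0 0 0; 0.045 0 0 0 0 0; 0.045 0 0 0 0 0; 0.045 0 0 0 0 0; 0.01 0 0 0 0 0; 0 0 0 0 0 0; 0 0 -0.1 0 0 0; 0 0 -0.3 0 0 0';python3 plan.py -56 -25 50 5; python3 look.py a6
```

```text
t: 20.3
eef_pos: [525.7, 177.7, 132.3]
orientation: [-0.092, 0.935, 0.034, 0.34]
force: [0.0, -0.3, 0.8]
gripper_width: 0.0
finger_force: 0.0
panel now [ -9.1 -52.8  56.3] rot err [-0.003 -0.001 -0.004] F panel [ 0.5 -0.3  0.7] t 20.3 [-0.12  0.57 -0.48  2.38  2.39  0.61 -1.01]
0.0941 0.0553 0.0125 -0.0001 -0 -0.0001; 0.094 0.0553 0.0126 -0.0001 -0.0001 -0.0002; 0.0939 0.0554 0.0125 -0.0001 -0 -0.0001; 0.094 0.0554 0.0125 -0 -0 -0.0002; 0.0938 0.0556 0.0126 -0.0001 -0.0001 -0.0001 | max 0.11 0.0002
R [(np.float64(-0.46), 22)]
M [(np.float64(-0.54), 26), (np.float64(0.61), 13)]
L [(np.float64(-0.47), 25), (np.float64(0.66), 15)]
```

```bash
cat > plan2.py <<'E'
import sys; from h import *; from station import get_state
p=[float(x) for x in sys.argv[1:4]]; N=int(sys.argv[4]); tilt=np.radians(float(sys.argv[5]))
s=get_state(); p0=s["eef_pos"]; o0=R.from_quat(s["orientation"]); g,go=goal(p); go=go*R.from_rotvec([0,tilt,0]); A=axes()
print("panel now",(A.T@(p0-L2W(Q0,P([0,0,0])))).round(1),"F",(A.T@s["force"]).round(1),"t",s["t"],s["joints"].round(2),"toolz",go.as_matrix()[:,2].round(2))
w=(o0.inv()*go).as_rotvec(); rows(p0,o0,[(p0+(g-p0)*i/N,o0*R.from_rotvec(w*i/N)) for i in range(1,N+1)])
E
python3 plan2.py -56 -28 50 8 15; python3 look.py a7
```

```text
panel now [ -9.4 -52.1  59.7] F [-1.2  0.8  2.4] t 20.35 [-0.12  0.56 -0.48  2.38  2.39  0.61 -1.01] toolz [ 0.41  0.08 -0.91]
0.058 0.03 0.012 -0 0.005 -0; 0.058 0.03 0.014 -0 0.005 -0; 0.058 0.03 0.016 -0 0.006 -0; 0.056 0.03 0.018 -0 0.005 -0; 0.057 0.03 0.019 -0 0.005 -0; 0.055 0.03 0.022 -0 0.005 -0; 0.055 0.03 0.023 -0 0.005 -0; 0.054 0.03 0.025 -0 0.006 -0 | max 0.07 0.006
R [(np.float64(-0.5), 36)]
M [(np.float64(-0.59), 41), (np.float64(0.47), 38)]
L [(np.float64(-0.51), 41), (np.float64(0.53), 34)]
```

```bash
python3 -m crank '0 0.03 0 0 0.012 0; 0.03 0.03 0 0 0.012 0; 0.065 0.03 0.02 0 0.01 0; 0.065 0.03 0.025 0 0.008 0; 0.06 0.03 0.025 0 0 0; 0.06 0.03 0.025 0 0 0; 0.06 0.03 0.025 0 0 0; 0.06 0.03 0.025 0 0 0; 0.03 0 0 0 0 0; 0 0 0 0 0 0'; python3 plan2.py -56 -28 22 4 15;python3 look.py a8
python3 - <<'E'
import cv2
cv2.imwrite("pics/a8c.png",cv2.resize(cv2.imread("pics/a8.png")[40:300,130:430],None,fx=2,fy=2))
E
```

```text
t: 21.65
eef_pos: [489.8, 194.7, 99.9]
orientation: [-0.096, 0.972, 0.021, 0.214]
force: [0.8, 0.0, 0.2]
gripper_width: -0.001
finger_force: 0.0
panel now [-54.2 -28.9  51.9] F [ 0.8 -0.1 -0.4] t 21.65 [-0.35  0.54 -0.2   2.27  1.92  0.24 -0.61] toolz [ 0.41  0.08 -0.91]
-0.015 0.002 0.073 -0 -0 -0; -0.016 0.003 0.074 -0 -0 -0; -0.015 0.002 0.073 -0 -0 -0; -0.015 0.003 0.073 -0 -0 -0.001 | max 0.08 0.001
R []
M []
L [(np.float64(-0.5), 10)]
```

View pics/a8c.png

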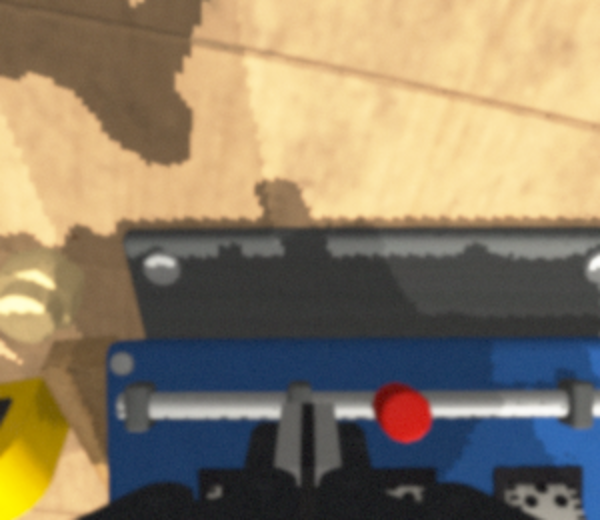

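```bash
python3 -m crank '-0.015 0.003 0.073 0 0 0; -0.015 0.003 0.073 0 0 0; -0.015 0.003 0.073 0 0 0; -0.015 0.003 0.073 0 0 0; 0 0.01 0 0 0 0; 0 0.02 0 0 0 0; 0 0.02 0 0 0 0; 0 0.02 0 0 0 0; 0 0 0 0 0 0; 0 0 0 0 0 0'; python3 plan2.py -56 15 22 10 15
```

```text
t: 22.95
eef_pos: [505.4, 206.3, 76.3]
orientation: [-0.096, 0.972, 0.021, 0.215]
force: [0.3, -0.7, 0.9]
gripper_width: -0.003
finger_force: 0.4
panel now [-55.9 -20.7  22.5] F [ 0.7 -0.8  0.6] t 22.95 [-0.32  0.61 -0.25  2.24  1.98  0.3  -0.67] toolz [ 0.41  0.08 -0.91]
0 0.036 0 -0 -0 -0; 0 0.035 0.001 -0 -0 -0; 0 0.036 0 -0 -0 -0; 0.001 0.036 0.001 -0 -0 -0; -0 0.036 -0 -0 -0 -0; -0 0.035 0 -0 -0 -0; -0 0.036 0.001 -0 -0 -0; 0 0.036 0 -0 -0 -0.001; -0 0.036 0.001 -0 -0 0; -0 0.035 -0 -0 -0 0 | max 0.04 0.001
```

```bash
python3 -m crank '0 0.02 0 0 0 0; 0 0.02 0 0 0 0; 0 0.02 0 0 0 0; 0 0.02 0 0 0 0; 0 0.02 0 0 0 0; 0 0.02 0 0 0 0; 0 0.02 0 0 0 0; 0 0.02 0 0 0 0; 0 0 0 0 0 0; 0 0 0 0 0 0'; python3 plan2.py -56 15 22 10 15
```

```text
t: 24.2
eef_pos: [502.1, 222.6, 76.2]
orientation: [-0.097, 0.972, 0.022, 0.214]
force: [-0.3, -0.8, 0.5]
gripper_width: 0.002
finger_force: 0.6
panel now [-56.   -4.1  22.4] F [-0.  -0.7  0.7] t 24.2 [-0.37  0.61 -0.24  2.23  1.93  0.3  -0.65] toolz [ 0.41  0.08 -0.91]
-0 0.019 0 -0 -0 -0; -0 0.019 0.001 -0 -0 -0; -0 0.019 0 -0 -0 -0; -0 0.019 0.001 -0 -0 -0; -0 0.02 -0 -0 -0 -0; -0 0.019 0 -0 -0 -0; -0 0.019 0.001 -0 -0 -0; -0 0.019 0 -0 -0 -0; -0 0.019 0.001 -0 -0 -0; -0 0.019 -0 -0 -0 -0.001 | max 0.02 0.001
```

```bash
python3 -m crank '0 0.02 0 0 0 0; 0 0.02 0 0 0 0; 0 0.02 0 0 0 0; 0 0.02 0 0 0 0; 0 0.02 0 0 0 0; 0 0.02 0 0 0 0; 0 0 0 0 0 0; 0 0 0 0 0 0; 0 0 0 0 0 0; 0 0 0 0 0 0'; python3 plan2.py -56 15 22 10 15
cat > knob.py <<'E'
from h import *; from station import eyes
import sys
im=eyes.snapshot("wrist"); k=eyes.get_calibration("wrist"); cv2.imwrite(f"pics/{sys.argv[1]}.png",im[:,:,::-1])
hsv=cv2.cvtColor(im,cv2.COLOR_RGB2HSV); m=((hsv[...,0]<8)|(hsv[...,0]>172))&(hsv[...,1]>150)&(hsv[...,2]>90)
n,lab,st,ce=cv2.connectedComponentsWithStats(m.astype(np.uint8))
for i in range(1,n):
    if st[i,4]>100: print(st[i],ce[i].round(1))
for b in (0,10,20,30): print(b,proj(k,np.array([L2W(Q0,P([-56,b,34])),L2W(Q0,P([-56,b-8,34])),L2W(Q0,P([-56,b+8,34]))])).round(1).tolist())
E
python3 knob.py k1
```

```text
t: 25.45
eef_pos: [499.7, 234.2, 76.2]
orientation: [-0.097, 0.972, 0.022, 0.214]
force: [-0.3, -0.3, -0.2]
gripper_width: 0.001
finger_force: 0.4
panel now [-56.    7.8  22.4] F [-0.4 -0.2  0.1] t 25.45 [-0.4   0.61 -0.23  2.22  1.89  0.3  -0.64] toolz [ 0.41  0.08 -0.91]
-0 0.007 0 -0 -0 -0; -0 0.007 0.001 -0 -0 -0; -0 0.008 0 -0 -0 -0; -0 0.007 0 -0 -0 -0; -0 0.007 0.001 -0 -0 -0; -0 0.007 0 -0 -0 -0; -0 0.008 0.001 -0 -0 -0; -0 0.007 -0 -0 -0 -0; -0 0.007 0 -0 -0 -0.001; -0 0.007 0.001 -0 -0 0 | max 0.01 0.001
[309 240  34  36 876] [325.  257.7]
0 [[267.7, 260.8], [251.2, 260.8], [284.2, 260.7]]
10 [[288.3, 260.7], [271.8, 260.8], [304.9, 260.7]]
20 [[309.0, 260.6], [292.5, 260.7], [325.5, 260.5]]
30 [[329.6, 260.5], [313.1, 260.6], [346.0, 260.4]]
```

```bash
python3 -m crank '0 0.006 0 0 0 0; 0 0.006 0 0 0 0; 0 0.006 0 0 0 0; 0 0.006 0 0 0 0; 0 0 0 0 0 0; 0 0 0 0 0 0; 0 0 0 0 0 0; 0 0 0 0 0 0; 0 0 0 0 0 0; 0 0 0 0 0 0'; python3 plan2.py -56 15 22 10 15; python3 knob.py k2
```

```text
t: 26.75
eef_pos: [499.5, 236.1, 76.2]
orientation: [-0.096, 0.972, 0.021, 0.214]
force: [0.3, -3.2, 1.2]
gripper_width: 0.002
finger_force: 1.7
panel now [-55.8   9.6  22.3] F [ 0.5 -3.2  1.1] t 26.75 [-0.41  0.61 -0.23  2.22  1.89  0.3  -0.64] toolz [ 0.41  0.08 -0.91]
0 0.005 0 -0 -0 -0; 0 0.006 0.001 -0 -0 -0; 0 0.005 0 -0 -0 -0; 0 0.005 0 -0 -0 -0; 0 0.006 0.001 -0 -0 -0; 0.001 0.005 0 -0 -0 -0; -0 0.006 0 -0 -0 -0; -0 0.005 0.001 -0 -0 -0.001; -0 0.005 0 -0 -0 0; -0 0.006 0 -0 -0 0 | max 0.01 0.001
[308 240  33  36 852] [324.2 257.5]
0 [[263.8, 260.6], [247.3, 260.6], [280.3, 260.6]]
10 [[284.4, 260.6], [267.9, 260.6], [301.0, 260.5]]
20 [[305.1, 260.5], [288.6, 260.5], [321.6, 260.4]]
30 [[325.7, 260.4], [309.2, 260.4], [342.2, 260.2]]
```

```bash
python3 -m crank '0 -0.04 0 0 0 0; 0 -0.05 0 0 0 0; 0 -0.05 0 0 0 0; 0 0 -0.1 0 0 0; 0 0 -0.15 0 0 0; 0 0 -0.2 0 0 0; 0 0 -0.2 0 0 0; 0 0 -0.2 0 0 0; 0 0 0 0 0 0; 0 0 0 0 0 0'; python3 plan2.py -40 0 110 10 15; python3 knob.py k3; python3 look.py k4
python3 - <<'E'
import cv2
cv2.imwrite("pics/k4c.png",cv2.resize(cv2.imread("pics/k4.png")[100:320,150:430],None,fx=2.5,fy=2.5))
E
```

```text
t: 28.05
eef_pos: [467.2, 215.4, 152.9]
orientation: [-0.097, 0.972, 0.021, 0.214]
force: [0.4, 0.0, -0.4]
gripper_width: -0.0
finger_force: 0.0
panel now [-33.9  -4.1 104. ] F [ 0.1 -0.1 -0.6] t 28.05 [-0.5   0.41 -0.08  2.25  1.21  0.2   0.04] toolz [ 0.41  0.08 -0.91]
0.007 0.004 -0.004 -0 -0 -0; 0.008 0.004 -0.004 -0 -0 -0; 0.007 0.004 -0.004 -0 -0 -0; 0.008 0.004 -0.005 -0 -0 -0; 0.007 0.004 -0.004 -0 -0 -0; 0.008 0.004 -0.004 -0 -0 -0; 0.007 0.005 -0.004 -0 -0 -0; 0.008 0.004 -0.004 -0 -0 -0; 0.007 0.004 -0.004 -0 -0 -0.001; 0.008 0.004 -0.005 -0 -0 0 | max 0.01 0.001
[317 201  21  20 344] [327.3 210.5]
[  7 322  28  20 312] [ 19.8 331.6]
[530 411  30   9 104] [543. 413.]
0 [[289.2, 211.3], [278.7, 211.3], [299.8, 211.3]]
10 [[302.4, 211.3], [291.9, 211.3], [313.0, 211.2]]
20 [[315.6, 211.2], [305.1, 211.2], [326.1, 211.2]]
30 [[328.8, 211.2], [318.2, 211.2], [339.3, 211.1]]
R [(np.float64(-0.52), 28)]
M []
L [(np.float64(-0.52), 33)]
```

View pics/k4c.png

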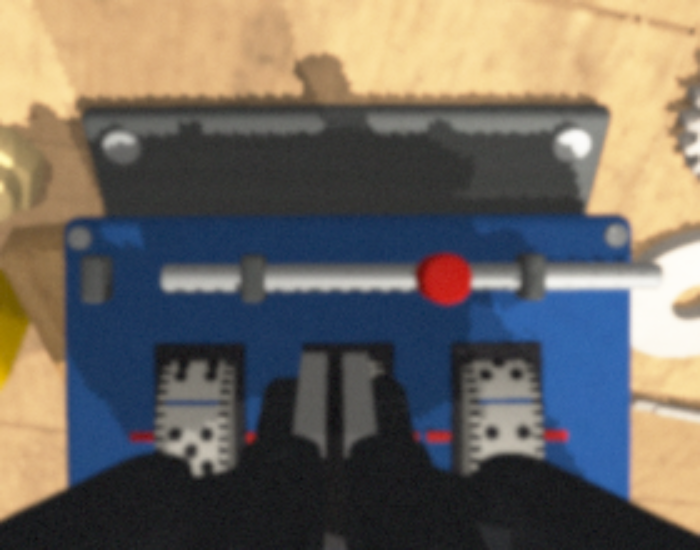

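The bolt is drawn about 29 mm: the knob sits at (327, 210) in the full picture. The right wheel shows 5 and the left shows 4. The fingers hide the middle wheel here, but it last read 2. The tool is clear of everything.

```bash
python3 -c "
from station import r
print(r.job_done())"
```

```text
the job is handed in; nothing more can be done
None
```

I rolled the wheels to 4 - 2 - 5, drew the bolt about 29 of its 30 mm by the knob, let go and handed the job in at about 28 s; contact force readings stayed below 10 N, and no verdict came back.

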